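# Lift the freshly painted pickup with sprung tongs

## Task

The paint on the small plain green pickup is still wet, so it must be lifted with the tongs and never touched by the robot itself. Slide the red knob of the tongs' transport lock all the way to its end stop, take the tongs upright out of their dock, close their jaws across the pickup's sides and lift it upright about 10 cm above the table. Finish while still holding it up in the tongs, and do not disturb the other models.

Things in the scene. Friction and masses are not known exactly. Their poses are not given: they have to be found in the camera images.
- dock: Dock of the tongs, fixed: grey base plate (its x from -35 to +35 mm, y from -45 to +150, 8 mm thick) with a light wooden pocket (outside 55 x 90 mm, top at 44 mm, inside 31 x 66 mm, floor at 8 mm) in which the tongs stand upright, and towards its +y a wooden track (top 43 mm) for the lock. Origin: on the table under the pocket's centre, z up.
- lock (a joint): Transport lock: steel plate, top 48 mm above the table, that slides along the dock's +y with the red knob; about 1.5 N of friction, stays where left. 0 to 0.008 m at the start: it covers the broad foot of one jaw, so the tongs cannot come out. 0.040 m: end stop (a 56 mm high aluminium block), tongs free.
- lock_knob (a point): Centre of the red knob of the lock, 16 x 16 mm and 28 mm tall (14 mm above and below this point), square with the dock. The knob stands 88 mm towards the dock's +y from the pocket's centre when the lock reads 0, and 19 mm towards its -x.
- tongs: Steel tongs, loose, 80 g, standing upright in the pocket. Origin: on the hinge pin at the top (20 mm long along x; the top is 6 mm above the origin). z points up along the tongs; the jaws hang 118 to 120 mm below the origin and open and close along y. Arms 14 mm wide along x, feet (lowest 28 mm) 28 mm. Lift straight up by more than 45 mm to clear the pocket.
- tongs_grip (a point): Where to grip the tongs: on their axis 38 mm below the hinge pin (44 mm below the top), half-way between the two blue finger plates (18 x 18 mm, 3 mm thick) on the outsides of the jaws. Over the blue plates (along y) the tongs are 47 mm wide when open, about 38 mm when closed on the pickup.
- tongs_tip (a point): Point on the tongs' axis 110 mm below the hinge pin (72 mm below tongs_grip), between the black rubber jaw pads (24 mm wide along x, 14 mm tall). The lowest edge of the tongs is 8 mm below this point when open, 10 mm when closed on the pickup. The clear gap between the pads is 47 mm when open and shrinks by about 2.9 mm for each mm that the blue plates are pressed together.
- jaw_left: The jaw on the tongs' +y side; origin on the hinge pin. A spring holds the jaws open against a stop; pressing the blue plates together takes about 2.5 N at first, 5 N when the pickup is reached. So a grip 1.5 to 3 mm narrower than the open width carries the open tongs; closing further closes the jaws.
- pickup_center (a point): Centre of the small green pickup with the wet paint (toy car, loose, 40 g): 48 mm long along its x, 20 to 22 mm wide along y, 18 mm tall; this point is 9 mm above its underside. It stands on the table; its sides (facing its +y and -y) are what the jaws close on. z up.
- pickup: The same pickup; origin at the centre of its underside, same axes.
- cow_near: Black and white model cow, 46 x 11 x 25 mm, loose, 62 to 75 mm to the pickup's +y side (left); leave it alone. Origin under its centre.
- truck: Green toy lorry with a yellow load, 67 x 22 x 25 mm, loose, beyond and to the right of the pickup; leave it alone. Origin under its centre.
- cow_far: Another black and white model cow, 46 x 11 x 25 mm, loose, beyond the dock; leave it alone. Origin under its centre.
- lorry: Toy lorry with a grey cab and a green body, 97 x 32 x 37 mm, loose, on the robot's side of the dock; leave it alone. Origin under its centre.
- jaw_right: The jaw on the tongs' -y side; origin on the hinge pin. Mirror image of the other; the two always move together. Each turns by about 0.12 rad from open until its pad meets the pickup.
Mind the look-alikes: they are no part of the job. Several things have the shape of the tongs; the one meant has the colours described above.

How it is judged:
By the outcome, as a careful person would: the job done as asked, in the order asked, and still so for the second after the job is handed in, while the arm keeps its last pose, push and grip.
It also fails if it takes over 51 s, if anything falls off the work surface, if the arm or the gripper's body presses on something with over 40 N, if the wrist force passes 120 N, or if a joint passes its speed limit or range.

## Robot

A 6-joint arm with a two-finger parallel gripper is mounted at the origin on a cart in front of the work surface, level with it; the furniture and walls round the work are solid. World frame = base frame: x ahead of the robot, y to its left, z up, the work surface at z = 0. Lengths are in m, angles in degrees, forces in N, time in s.
With the tool pointing down it reaches from about 0.35 to 0.8 m from the base axis. Payload 7.3 kg.
Tool frame: the origin (TCP) lies midway between the tips of the shut fingers; the grasp point (between the pads) lies 19 mm behind it; z points along the fingers, y is the line along which they close (so a half turn about z gives the same grasp; the last joint's range is limited). The gripper opens to 85 mm and grips with 20 to 120 N. Pads are 22 mm wide; open, the fingers measure 114 mm over their backs; the gripper's body (76 mm by 85 mm) begins 54 mm behind the grasp point. The pads swing forward as they close: fully open they stand 13 mm farther back than shut.
Start: joints at [-78.438, 19.595, 87.324, -0, 73.075, -8.365], TCP at [0.179, -0.494, 0.201] pointing down, gripper open.
Joint ranges: [-145.02, 145.02], [-44.19, 115.74], [2.07, 154.8], [-57.11, 237.11], [16.16, 152.29], [-177.93, 177.93]. Speed limits (degrees/s): [147.25, 147.25, 180, 180, 180, 180].

## Interface

Orientations are given as [roll, pitch, yaw] about the fixed x, y, z axes, in that order (R = Rz(yaw) Ry(pitch) Rx(roll)).
In Python, from bench import arm, optics gives the robot as it stands. The module is installed in compiled form; this text tells all that it offers.
- The arm moves only by the shell command python3 -m pendant 'ROWS'. ROWS is JSON, a list of rows, each a list of 5 numbers: the opening in per cent of the stroke, from 0 (shut) to 100 (fully open), then the shift along the tool's x, y, z in m, then the turn about the tool's z in degrees. In form: [[jaw, x, y, z, yaw], ...]. A call has exactly 10 rows; each row is the pose to reach, as a shift and turn from the pose commanded when the call began, along the tool's axes at that moment; what a row does not reach only later rows make up. A row lasts 1/12 s, in which the tool goes at most 41.7 mm and 7.16 degrees, less where a joint would pass 70% of its speed; a pose out of reach is approached as far as the arm can. A call with a gripper value outside its range is refused whole. The fingers move at their own pace and stop on an object; the grip force is fixed at half the most. Time passes only in rows, so rows that repeat a pose let the fingers close, or fill a call up. It gives the time, the measured TCP pose, the force, the opening and the grip force at its end, in the units of the state.
- arm.get_obs(): the state, without advancing time (a new reading comes with each control period).
- optics.capture(name): name is "scene" or "top" or "wrist"; returns the picture (400x640x3 uint8, blue, green, red); there is no depth.
- optics.camera_params(name): a dict with "fx", "fy", "cx", "cy" (pixels), "cam_to_world" (4x4, takes a point from camera to world coordinates). Camera axes: x right, y down, z forward; pixel columns grow to the right and rows downward; lengths in m; the calibration is good to about 2 mm. A picture is of the moment at which its call begins: read the wrist's pose just before it. camera_params takes no time and is no camera call; for the wrist camera it gives the pose at the moment of the call.
- arm.job_done(): hands the job in; it is judged then, once.
Trained networks look in the newest picture that a camera, given by its name, has taken for a name from the list of things; names that differ only in an ending like _2 or _b are one class to them, and where a whole thing is asked for, a point or a joint stands for the part that bears it (a point fixed in the world has none). Each returns a list of dicts, best first, with "conf" (0 to 1); they miss things now and then, are a little off and sometimes report something else, mostly with a low value. They report only what shows in the picture. A call takes as long as a camera call. They do not tell look-alikes from the thing itself.
- optics.spot_in(camera, thing): "centre" ([x, y, z] in m, in world coordinates, good to about 4 mm: the middle of the surface that is visible of it).
The state is a dict: "time": time; "joint_pos": joint angles; "qd": joint speeds; "joint_torque": joint torques, N m; "ee_pos": TCP position; "ee_rot": TCP orientation; "force": force on the tool from outside, world axes, zero at the start; "ft_torque": the same for the moment, N m; "finger_gap": finger opening in m; "gripper_force": force on a finger pad.
Only numpy, scipy, OpenCV 4.12 (cv2) and the standard library are available. Lean on these libraries where they do the work, as an engineer would, in place of code of your own. Each camera call takes 0.05 s, during which the arm holds its last target. There are 200 camera calls.

## Working session

There is one attempt and no reset: what is moved stays moved. The work goes in short steps, Python scripts to look and compute and a shell command to move; the robot and the scene stay as the last step left them, time stands still between calls to the robot, and variables do not carry over. Pictures are saved under pics/ and viewed, at most 12 in all, crops included, and the job is handed in when it is done.

```bash
mkdir -p pics; python3 - <<'E'
from bench import arm, optics
import cv2, numpy as np
o=arm.get_obs();print(o['time'],o['ee_pos'],o['ee_rot'],o['finger_gap'])
for c in ['scene','top']:
    cv2.imwrite(f'pics/{c}0.png',optics.capture(c))
    p=optics.camera_params(c);print(c,p['fx'],p['cx'],p['cy'],np.round(p['cam_to_world'],3).tolist())
    for t in ['tongs','lock_knob','pickup','dock','cow_near','truck','cow_far','lorry']:
        print(t,[(np.round(d['centre'],3).tolist(),round(d['conf'],2)) for d in optics.spot_in(c,t)][:4])
E
```

```text
0.0 [ 0.17886349 -0.4931101   0.19992231] [-1.79910758e+02 -1.22891474e-02  1.99282946e+01] 0.0854505500369141
scene 450.795186239695 320.5901304279447 195.84413757577164 [[0.902, -0.182, 0.392, 0.025], [-0.432, -0.331, 0.839, -1.42], [-0.023, -0.926, -0.377, 0.594], [0.0, 0.0, 0.0, 1.0]]
tongs [([0.528, -0.44, 0.091], 0.9), ([0.384, -0.722, 0.059], 0.9), ([0.454, -0.533, 0.076], 0.84), ([0.494, -0.697, 0.056], 0.82)]
lock_knob [([0.505, -0.344, 0.052], 0.4)]
pickup [([0.594, -0.097, 0.009], 0.64)]
dock [([0.503, -0.414, 0.034], 0.6)]
cow_near []
truck []
cow_far []
lorry [([0.394, -0.394, 0.032], 0.63), ([0.504, -0.344, 0.053], 0.63), ([0.592, -0.097, 0.01], 0.57)]
top 476.58348149158485 313.1178896486213 216.7798312273553 [[-0.017, -0.992, 0.123, 0.396], [-1.0, 0.016, -0.008, -0.323], [0.006, -0.123, -0.992, 1.346], [0.0, 0.0, 0.0, 1.0]]
tongs [([0.498, -0.668, 0.092], 0.77), ([0.394, -0.297, 0.116], 0.73), ([0.408, -0.722, 0.102], 0.71), ([0.438, -0.522, 0.101], 0.69)]
lock_knob [([0.505, -0.377, 0.044], 0.83)]
pickup [([0.594, -0.091, 0.013], 0.71)]
dock [([0.521, -0.374, 0.042], 0.59)]
cow_near []
truck [([0.695, -0.196, 0.014], 0.75)]
cow_far [([0.592, -0.378, 0.018], 0.53)]
lorry [([0.371, -0.383, 0.033], 0.72)]
```

View pics/scene0.png

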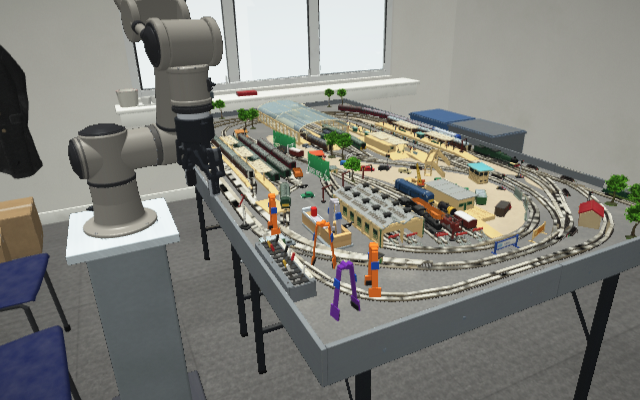

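View pics/top0.png

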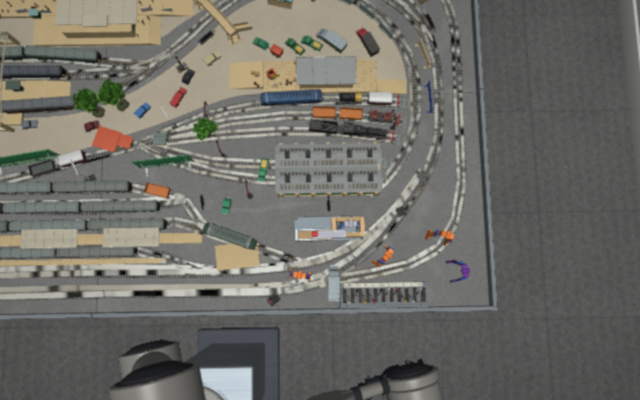

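The scene shows the dock near (325,230) with the knob at about (313,211). In the top view, the dock spans (295–365, 217–242) with the red knob at (314,234), and the green pickup is at (226,205). I'll zoom in.

```bash
python3 - <<'E'
import cv2, numpy as np
a=cv2.imread('pics/top0.png')[185:260,200:380]; b=cv2.imread('pics/scene0.png')[160:270,250:400]
a=cv2.resize(a,(720,300),interpolation=cv2.INTER_CUBIC);b=cv2.resize(b,(409,300),interpolation=cv2.INTER_CUBIC)
im=np.zeros((600,720,3),np.uint8);im[:300]=a;im[300:,:409]=b
cv2.imwrite('pics/z0.png',im)
E
```

```text
(no output)
```

View pics/z0.png

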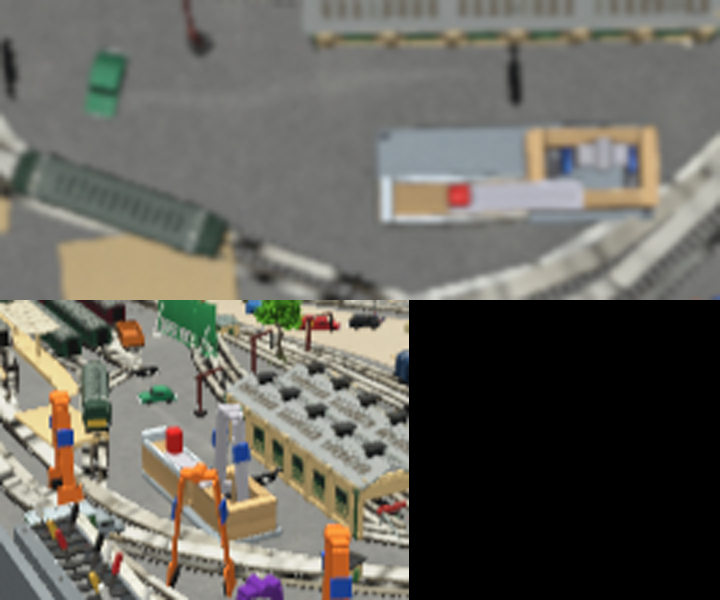

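The top crop shows the dock with its long axis along the image (knob at its left end, world +y), and the steel tongs with blue plates in the pocket. The pickup is at about (226,205), turned roughly 10° from the image vertical. Now moving to a viewing position above the dock.

```bash
python3 -m pendant '[[0,0.03,0.003,-0.03,5],[0,0.06,0.006,-0.06,10],[0,0.1,0.01,-0.06,15],[0,0.14,0.015,-0.06,20],[0,0.18,0.019,-0.06,20],[0,0.22,0.023,-0.06,20],[0,0.26,0.027,-0.06,20],[0,0.298,0.031,-0.06,20],[0,0.298,0.031,-0.06,20],[0,0.298,0.031,-0.06,20]]'
cat > h.py <<'E'
from bench import arm, optics
import cv2, numpy as np
from scipy.spatial.transform import Rotation as R
def pose():
    o=arm.get_obs(); return np.array(o['ee_pos']),R.from_euler('xyz',o['ee_rot'],degrees=True),o
def delta(target):
    p,r,o=pose(); return np.round(r.inv().apply(np.array(target)-p),4)
def px2w(P,u,v,z):
    T=np.array(P['cam_to_world']);d=T[:3,:3]@[(u-P['cx'])/P['fx'],(v-P['cy'])/P['fy'],1]
    return T[:3,3]+d*(z-T[2,3])/d[2]
def w2px(P,w):
    T=np.array(P['cam_to_world']);c=T[:3,:3].T@(np.array(w)-T[:3,3]);return P['cx']+P['fx']*c[0]/c[2],P['cy']+P['fy']*c[1]/c[2]
E
cat > look.py <<'E'
import sys,json
from h import *
P=optics.camera_params('wrist');im=optics.capture('wrist');n=sys.argv[1]
cv2.imwrite(f'pics/{n}.png',im);P['cam_to_world']=np.array(P['cam_to_world']).tolist()
json.dump({k:(P[k] if k=='cam_to_world' else float(P[k])) for k in ('fx','fy','cx','cy','cam_to_world')},open(f'pics/{n}.json','w'))
p,r,o=pose();print(o['time'],p,o['ee_rot'],o['finger_gap']);print(np.round(P['cam_to_world'],3).tolist())
for t in sys.argv[2:]:
    print(t,[(np.round(d['centre'],4).tolist(),round(d['conf'],2)) for d in optics.spot_in('wrist',t)][:3])
E
python3 look.py w1 tongs lock_knob dock tongs_grip pickup
```

```text
time: 1.73
ee_pos: [0.4714, -0.42, 0.2597]
ee_rot: [-180.0, 0.0, 0.1]
force: [-0.4, -0.3, -0.1]
finger_gap: 0.0001
gripper_force: 0.0
1.7833 [ 0.46994224 -0.42075636  0.26000353] [-1.79978267e+02  6.11198494e-02  1.52590121e-02] 0.00018192863984155825
[[0.002, -0.962, -0.272, 0.54], [-1.0, -0.002, 0.001, -0.42], [-0.002, 0.272, -0.962, 0.432], [0.0, 0.0, 0.0, 1.0]]
tongs [([0.409, -0.721, 0.0845], 0.88), ([0.4495, -0.5265, 0.1159], 0.81), ([0.402, -0.2961, 0.0898], 0.81)]
lock_knob [([0.5108, -0.3691, 0.0479], 0.85), ([0.3872, -0.38, 0.0368], 0.39)]
dock [([0.5244, -0.3677, 0.0377], 0.81)]
tongs_grip [([0.4996, -0.665, 0.083], 0.95), ([0.5285, -0.4283, 0.1262], 0.61), ([0.4517, -0.5214, 0.1167], 0.61)]
pickup [([0.6009, -0.0938, 0.0101], 0.84)]
```

View pics/w1.png

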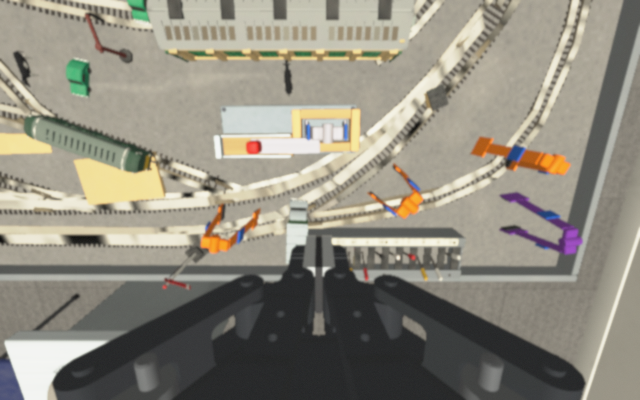

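The wrist view shows the dock at (215–360, 105–158), the knob at (253,147), the pocket at (293–360, 107–157) and the pickup at (78,77). I'll take a zoom and some colour measurements.

```bash
python3 - <<'E'
from h import *
import json
P=json.load(open('pics/w1.json'));im=cv2.imread('pics/w1.png')
hsv=cv2.cvtColor(im,cv2.COLOR_BGR2HSV)
def blobs(lo,hi,box,z,name):
    u0,v0,u1,v1=box
    m=cv2.inRange(hsv,np.array(lo),np.array(hi))[v0:v1,u0:u1]
    n,l,s,c=cv2.connectedComponentsWithStats(m)
    for i in range(1,n):
        if s[i,4]<8: continue
        q=np.argwhere(l==i)[:,::-1].astype(np.float32)+[u0,v0]
        w=np.array([px2w(P,*x,z)[:2] for x in q]);r=cv2.minAreaRect((w*1000).astype(np.float32))
        print(name,s[i].tolist(),np.round(w.mean(0),4),[np.round(k,1) for k in r])
blobs((0,150,100),(6,255,255),(235,130,275,165),.074,'knob')
blobs((170,150,100),(180,255,255),(235,130,275,165),.074,'knob')
blobs((105,120,60),(130,255,255),(290,100,365,160),.09,'blue')
blobs((10,60,120),(28,255,255),(280,95,370,165),.044,'wood')
blobs((50,80,30),(90,255,255),(55,50,100,105),.012,'pickup')
a=cv2.resize(im[95:168,205:370],(792,350),interpolation=cv2.INTER_CUBIC)
b=cv2.resize(im[45:110,45:110],(250,250),interpolation=cv2.INTER_CUBIC)
o=np.zeros((600,792,3),np.uint8);o[:350]=a;o[350:,:250]=b;cv2.imwrite('pics/z1.png',o)
E
```

```text
knob [12, 12, 13, 12, 143] [ 0.5077 -0.3383] [array([ 507.4, -338.3]), array([13.5, 15.4]), np.float64(0.1)]
blue [17, 25, 3, 14, 37] [ 0.5273 -0.4073] [array([ 527.4, -407.3]), array([ 2.3, 14.8]), np.float64(89.5)]
blue [55, 25, 2, 14, 27] [ 0.5278 -0.4511] [array([ 527.5, -451.1]), array([14.8,  1.2]), np.float64(1.6)]
wood [10, 13, 71, 44, 1540] [ 0.5321 -0.436 ] [array([ 527.8, -428.1]), array([55.2, 93. ]), np.float64(0.1)]
pickup [11, 10, 23, 35, 637] [ 0.597  -0.0908] [array([596.3, -89.3]), array([29.3, 42.4]), np.float64(77.7)]
```

View pics/z1.png

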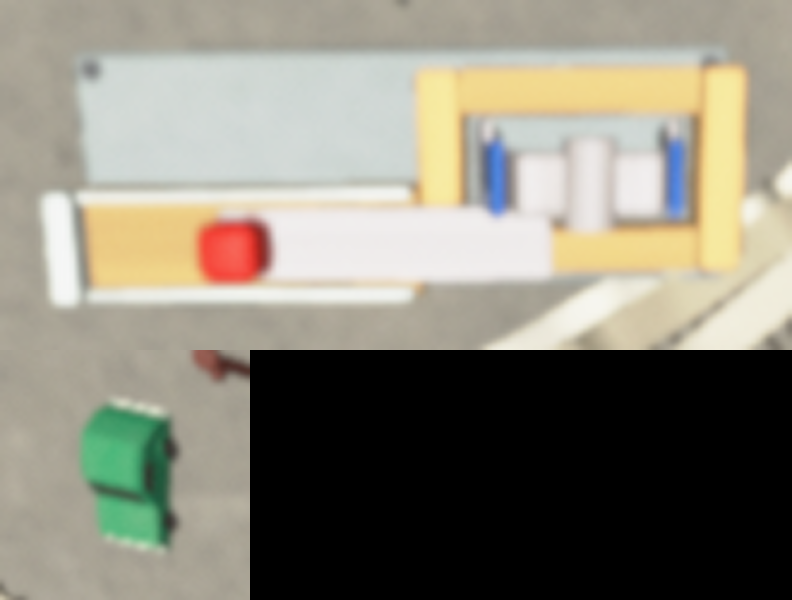

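The zoom shows the dock square with the world (yaw about 0) and the lock plate covering the near jaw foot. The pocket centre is about (0.527,-0.429), the knob about (0.508,-0.338), and the pickup's long axis is tilted ~10°. Now lowering shut fingers behind the knob.

```bash
python3 -m pendant '[[0,0.019,-0.025,0,0],[0,0.038,-0.049,0.01,0],[0,0.038,-0.049,0.045,0],[0,0.038,-0.049,0.08,0],[0,0.038,-0.049,0.115,0],[0,0.038,-0.049,0.15,0],[0,0.038,-0.049,0.18,0],[0,0.038,-0.049,0.195,0],[0,0.038,-0.049,0.195,0],[0,0.038,-0.049,0.195,0]]' && python3 -m pendant '[[0,0,-0.006,0,0],[0,0,-0.012,0,0],[0,0,-0.017,0,0],[0,0,-0.022,0,0],[0,0,-0.027,0,0],[0,0,-0.032,0,0],[0,0,-0.036,0,0],[0,0,-0.040,0,0],[0,0,-0.043,0,0],[0,0,-0.043,0,0]]'
```

```text
time: 2.87
ee_pos: [0.5071, -0.3727, 0.0656]
ee_rot: [-180.0, 0.0, -0.1]
force: [1.0, -0.4, 0.4]
finger_gap: -0.0002
gripper_force: 0.0
time: 3.7
ee_pos: [0.5078, -0.3285, 0.0656]
ee_rot: [-180.0, 0.0, -0.0]
force: [0.6, 0.1, -1.0]
finger_gap: 0.0001
gripper_force: 0.0
```

```bash
python3 -m pendant '[[0,0,-0.002,0,0],[0,0,-0.003,0,0],[0,0,-0.004,0,0],[0,0,-0.005,0,0],[0,0,-0.006,0,0],[0,0,-0.007,0,0],[0,0,-0.008,0,0],[0,0,-0.009,0,0],[0,0,-0.010,0,0],[0,0,-0.010,0,0]]'; python3 look.py w2 lock_knob
python3 -c "
import cv2
im=cv2.imread('pics/w2.png');cv2.imwrite('pics/w2v.png',im)"
```

```text
time: 4.53
ee_pos: [0.5078, -0.319, 0.0656]
ee_rot: [180.0, 0.0, -0.1]
force: [-0.4, 0.0, -0.1]
finger_gap: 0.0002
gripper_force: 0.0
4.5833 [ 0.50784591 -0.31909357  0.06561376] [ 1.79995639e+02 -1.24320028e-03 -6.23118879e-02] 0.00012661613129625422
[[-0.002, -0.962, -0.272, 0.576], [-1.0, 0.001, 0.002, -0.319], [-0.001, 0.272, -0.962, 0.238], [0.0, 0.0, 0.0, 1.0]]
lock_knob [([0.5108, -0.3683, 0.0488], 0.61)]
```

View pics/w2.png

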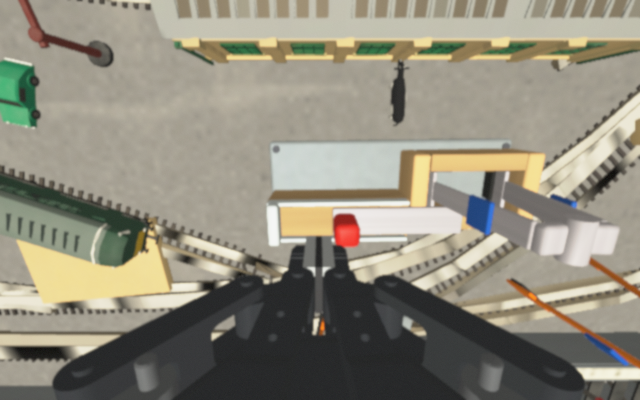

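The knob is at (345,230), still near its start, and the shut fingers are around (320,245–290), so they may have missed it. Checking by projection.

```bash
python3 - <<'E'
from h import *
import json
P=json.load(open('pics/w2.json'))
print('tip',w2px(P,(.508,-.319,.065)),'knobtop',px2w(P,346,223,.076),px2w(P,346,237,.06), 'near-edge tip', w2px(P,(.497,-.319,.065)),w2px(P,(.519,-.319,.065)))
for uv in [(340,244),(301,243),(270,205),(271,243)]: print(uv,px2w(P,*uv,.044))
print(w2px(P,(.508,-.338,.076)),w2px(P,(.508,-.338,.048)),w2px(P,(.508,-.331,.076)))
E
```

```text
tip (np.float64(318.58794952978735), np.float64(229.84862500127167)) knobtop [ 0.51675576 -0.33560451  0.076     ] [ 0.50084622 -0.33746974  0.06      ] near-edge tip (np.float64(318.6120934931308), np.float64(245.40369158815284)) (np.float64(318.5630156218162), np.float64(213.7846261770652))
(340, 244) [ 0.48848844 -0.33480807  0.044     ]
(301, 243) [ 0.48932362 -0.30596009  0.044     ]
(270, 205) [ 0.51866289 -0.28443354  0.044     ]
(271, 243) [ 0.48934891 -0.28377426  0.044     ]
(np.float64(349.5538685352398), np.float64(236.4327486412616)) (np.float64(345.4372380993732), np.float64(220.95450137995442)) (np.float64(338.14139210973616), np.float64(236.4451624844579))
```

```bash
python3 - <<'E'
import cv2
im=cv2.imread('pics/w2.png')[195:345,240:400];cv2.imwrite('pics/z2.png',cv2.resize(im,(640,600),interpolation=cv2.INTER_CUBIC))
E
```

```text
(no output)
```

View pics/z2.png

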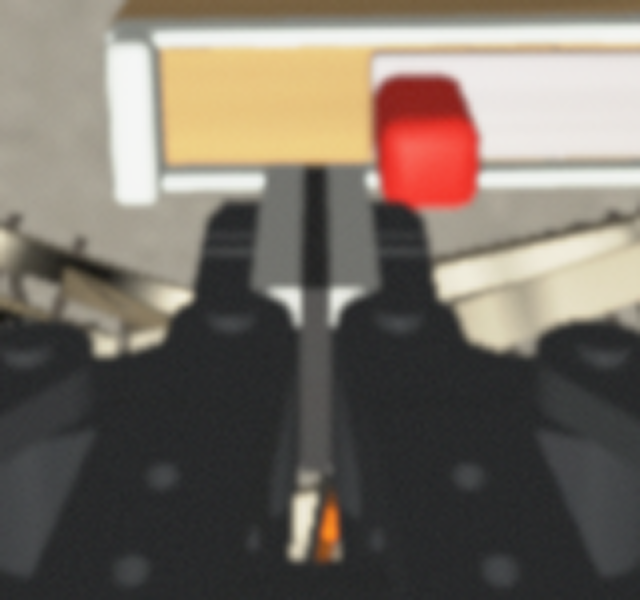

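The zoomed fingers look about 35 mm nearer the camera than the stated TCP. The pad tips are at (318,236), where the stated TCP would project to (318,230) with its front edge at row 214. Since the knob never moved, the shut fingers must have passed over it. I'll go back, lower further, push a short way, and check the knob numerically.

```bash
cat > knob.py <<'E'
from h import *
import sys
P=optics.camera_params('wrist');im=optics.capture('wrist');cv2.imwrite(f'pics/{sys.argv[1]}.png',im)
hsv=cv2.cvtColor(im,cv2.COLOR_BGR2HSV);m=cv2.inRange(hsv,np.array((0,170,100)),np.array((5,255,255)))
n,l,s,c=cv2.connectedComponentsWithStats(m)
for i in range(1,n):
    if s[i,4]>80: print(s[i].tolist(),np.round(px2w(P,*c[i],.07),4))
E
python3 -m pendant '[[0,0,0,-0.01,0],[0,0,0.016,-0.01,0],[0,0,0.032,-0.01,0],[0,0,0.047,-0.01,0],[0,0,0.047,-0.005,0],[0,0,0.047,0,0],[0,0,0.047,0.005,0],[0,0,0.047,0.01,0],[0,0,0.047,0.014,0],[0,0,0.047,0.014,0]]' ; python3 knob.py k1;  python3 -m pendant '[[0,0,-0.004,0,0],[0,0,-0.008,0,0],[0,0,-0.012,0,0],[0,0,-0.014,0,0],[0,0,-0.016,0,0],[0,0,-0.018,0,0],[0,0,-0.020,0,0],[0,0,-0.022,0,0],[0,0,-0.024,0,0],[0,0,-0.026,0,0]]'; python3 knob.py k2
```

```text
time: 5.47
ee_pos: [0.5073, -0.3651, 0.0504]
ee_rot: [-179.9, 0.1, -0.0]
force: [-0.6, -0.1, -0.6]
finger_gap: 0.0003
gripper_force: 0.0
[257, 222, 29, 35, 858] [ 0.5097 -0.3376  0.07  ]
time: 6.35
ee_pos: [0.5078, -0.3401, 0.0516]
ee_rot: [180.0, 0.0, -0.1]
force: [-0.5, -1.1, 0.1]
finger_gap: -0.0001
gripper_force: 0.0
[300, 222, 25, 24, 329] [ 0.5153 -0.3361  0.07  ]
```

```bash
python3 - <<'E'
import cv2
im=cv2.imread('pics/k2.png')[190:340,240:400];cv2.imwrite('pics/z3.png',cv2.resize(im,(640,600),interpolation=cv2.INTER_CUBIC))
E
```

```text
(no output)
```

View pics/z3.png

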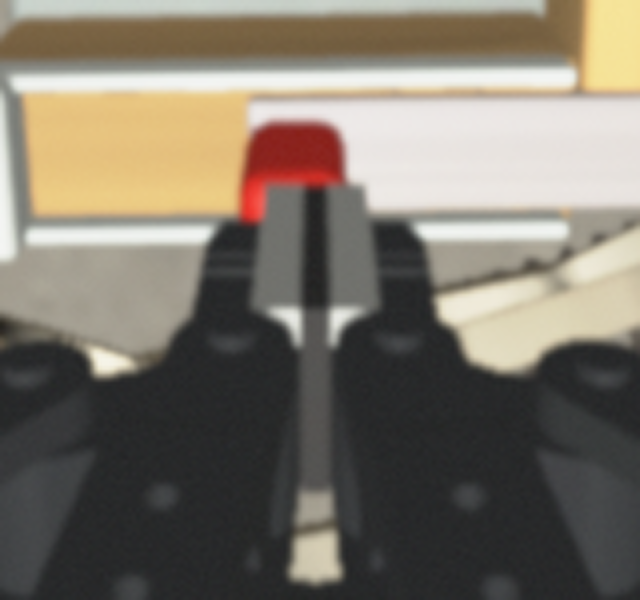

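The fingers do hang above the knob: they cover its top at (303–328, 236–245). I'll use about 38 mm as the tip offset, go down 25 mm behind the knob (still above the plate) and push again.

```bash
python3 -m pendant '[[0,0,0.013,-0.005,0],[0,0,0.026,-0.005,0],[0,0,0.027,0,0],[0,0,0.027,0.005,0],[0,0,0.027,0.010,0],[0,0,0.027,0.015,0],[0,0,0.027,0.020,0],[0,0,0.027,0.025,0],[0,0,0.027,0.025,0],[0,0,0.027,0.025,0]]' ; python3 -m pendant '[[0,0,-0.003,0,0],[0,0,-0.006,0,0],[0,0,-0.009,0,0],[0,0,-0.012,0,0],[0,0,-0.015,0,0],[0,0,-0.018,0,0],[0,0,-0.020,0,0],[0,0,-0.022,0,0],[0,0,-0.024,0,0],[0,0,-0.026,0,0]]'; python3 knob.py k3
```

```text
time: 7.23
ee_pos: [0.5076, -0.3669, 0.0262]
ee_rot: [-180.0, 0.0, -0.1]
force: [0.2, -0.4, 0.7]
finger_gap: 0.0
gripper_force: 0.0
time: 8.07
ee_pos: [0.5078, -0.3412, 0.0267]
ee_rot: [180.0, -0.0, -0.1]
force: [-0.1, -1.8, 1.8]
finger_gap: 0.0003
gripper_force: 0.8
[260, 237, 33, 45, 1110] [ 0.5102 -0.3196  0.07  ]
```

The knob now moves with the fingers (y -0.3196, friction -1.8 N). Continuing to the end stop, slowing near it.

```bash
python3 -m pendant '[[0,0,-0.003,0,0],[0,0,-0.006,0,0],[0,0,-0.009,0,0],[0,0,-0.012,0,0],[0,0,-0.014,0,0],[0,0,-0.016,0,0],[0,0,-0.017,0,0],[0,0,-0.018,0,0],[0,0,-0.019,0,0],[0,0,-0.019,0,0]]'; python3 knob.py k4;python3 -m pendant '[[0,0,-0.0003,0,0],[0,0,-0.0006,0,0],[0,0,-0.0009,0,0],[0,0,-0.0012,0,0],[0,0,-0.0015,0,0],[0,0,-0.0018,0,0],[0,0,-0.002,0,0],[0,0,-0.002,0,0],[0,0,-0.002,0,0],[0,0,-0.002,0,0]]'
```

```text
time: 8.95
ee_pos: [0.5078, -0.3231, 0.0267]
ee_rot: [179.9, -0.0, -0.1]
force: [-1.5, -5.0, -0.2]
finger_gap: 0.0001
gripper_force: 2.4
[261, 238, 32, 44, 1091] [ 0.5101 -0.3016  0.07  ]
time: 9.83
ee_pos: [0.5078, -0.323, 0.0267]
ee_rot: [179.8, -0.1, -0.1]
force: [-0.7, -11.3, -2.4]
finger_gap: 0.0002
gripper_force: 5.6
```

The lock is at its end stop: it stalled at 11 N with the knob at y -0.3016. Next I'll back off and touch the knob's known top (76 mm) gently to calibrate the real tip height.

```bash
python3 -m pendant '[[0,0,0.004,0,0],[0,0,0.006,-0.01,0],[0,0,0.006,-0.023,0],[0,0,0.006,-0.036,0],[0,0,-0.01,-0.036,0],[0,0,-0.022,-0.036,0],[0,0,-0.022,-0.028,0],[0,0,-0.022,-0.024,0],[0,0,-0.022,-0.020,0],[0,0,-0.022,-0.020,0]]'; python3 -m pendant '[[0,0,0,0.001,0],[0,0,0,0.002,0],[0,0,0,0.003,0],[0,0,0,0.004,0],[0,0,0,0.005,0],[0,0,0,0.005,0],[0,0,0,0.005,0],[0,0,0,0.005,0],[0,0,0,0.005,0],[0,0,0,0.005,0]]'
```

```text
time: 10.67
ee_pos: [0.5076, -0.2983, 0.0456]
ee_rot: [-180.0, 0.1, -0.1]
force: [0.5, -0.2, 0.2]
finger_gap: -0.0001
gripper_force: 0.0
time: 11.5
ee_pos: [0.508, -0.3001, 0.045]
ee_rot: [179.8, -0.1, -0.1]
force: [-8.7, 1.6, 23.9]
finger_gap: 0.0
gripper_force: 12.3
```

Contact at TCP 0.045 puts the real tip about 31 mm above the reported TCP. Moving above the tongs with the gripper opened to about 62 mm.

```bash
python3 -m pendant '[[0,0,0,-0.03,0],[0,0,0,-0.065,0],[20,0,0.01,-0.095,0],[73,0.005,0.04,-0.105,0],[73,0.01,0.07,-0.105,0],[73,0.015,0.1,-0.105,0],[73,0.0195,0.128,-0.105,0],[73,0.0195,0.128,-0.105,0],[73,0.0195,0.128,-0.105,0],[73,0.0195,0.128,-0.105,0]]'; cat > blue.py <<'E'
from h import *
import sys
p,r,o=pose();print(o['time'],np.round(p,4),np.round(o['ee_rot'],2),o['finger_gap'])
P=optics.camera_params('wrist');im=optics.capture('wrist');cv2.imwrite(f'pics/{sys.argv[1]}.png',im)
hsv=cv2.cvtColor(im,cv2.COLOR_BGR2HSV);m=cv2.inRange(hsv,np.array((105,120,50)),np.array((130,255,255)))
n,l,s,c=cv2.connectedComponentsWithStats(m)
for i in range(1,n):
    if s[i,4]>30: print(s[i].tolist(),np.round(px2w(P,*c[i],float(sys.argv[2])),4))
E
python3 blue.py b1 .09
```

```text
time: 12.33
ee_pos: [0.5267, -0.4258, 0.1457]
ee_rot: [-179.9, 0.1, -0.1]
force: [-0.0, -0.4, 0.2]
finger_gap: 0.0622
gripper_force: 0.0
12.3333 [ 0.5267 -0.4258  0.1457] [-1.7992e+02  6.0000e-02 -1.0000e-01] 0.06217577961704517
[295, 195, 4, 23, 70] [ 0.5268 -0.4073  0.09  ]
[348, 194, 3, 23, 55] [ 0.5277 -0.451   0.09  ]
[570, 219, 29, 22, 384] [ 0.5055 -0.6523  0.09  ]
[433, 260, 18, 19, 92] [ 0.467  -0.5352  0.09  ]
[605, 298, 35, 18, 348] [ 0.429  -0.7074  0.09  ]
[602, 339, 19, 12, 75] [ 0.3854 -0.7093  0.09  ]
```

View pics/b1.png

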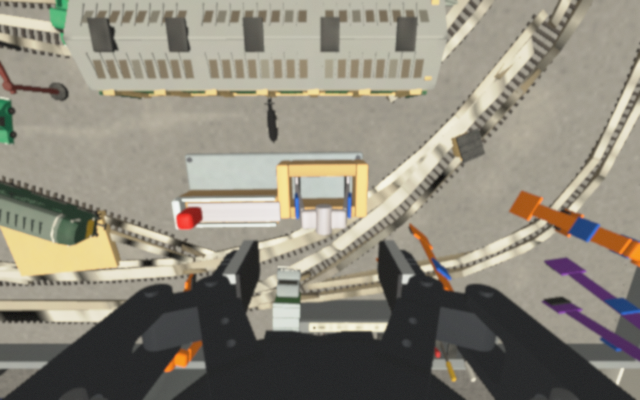

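The picture shows the knob at the stop (188,216), the jaw foot free, and the tongs between the fingers at (324,205). Descending around them, then a light grip at about 45 mm.

```bash
python3 -m pendant '[[73,0,0.003,0.015,0],[73,0,0.003,0.035,0],[73,0,0.003,0.055,0],[73,0,0.003,0.07,0],[73,0,0.003,0.082,0],[73,0,0.003,0.092,0],[73,0,0.003,0.1,0],[73,0,0.003,0.1065,0],[73,0,0.003,0.1065,0],[73,0,0.003,0.1065,0]]' && python3 -m pendant '[[65,0,0,0,0],[60,0,0,0,0],[57,0,0,0,0],[55,0,0,0,0],[54,0,0,0,0],[53,0,0,0,0],[52.5,0,0,0,0],[52.5,0,0,0,0],[52.5,0,0,0,0],[52.5,0,0,0,0]]'
```

```text
time: 13.22
ee_pos: [0.5273, -0.4293, 0.0403]
ee_rot: [180.0, -0.0, -0.1]
force: [-0.4, -0.4, 0.6]
finger_gap: 0.0626
gripper_force: 0.0
time: 14.05
ee_pos: [0.5278, -0.4302, 0.0416]
ee_rot: [179.9, -0.1, -0.1]
force: [-0.1, -0.6, 7.3]
finger_gap: 0.045
gripper_force: 8.6
```

```bash
python3 -m pendant '[[52.5,0,0,-0.002,0],[52.5,0,0,-0.005,0],[52.5,0,0,-0.009,0],[52.5,0,0,-0.013,0],[52.5,0,0,-0.017,0],[52.5,0,0,-0.021,0],[52.5,0,0,-0.025,0],[52.5,0,0,-0.028,0],[52.5,0,0,-0.03,0],[52.5,0,0,-0.03,0]]'; python3 blue.py b2 .12
```

```text
time: 14.88
ee_pos: [0.5274, -0.4295, 0.0708]
ee_rot: [180.0, -0.0, -0.1]
force: [0.1, 0.7, -0.9]
finger_gap: 0.0449
gripper_force: 3.1
14.8833 [ 0.5274 -0.4295  0.0708] [ 1.7995e+02 -4.0000e-02 -7.0000e-02] 0.044888604262522114
[270, 245, 9, 47, 277] [ 0.5285 -0.4081  0.12  ]
[358, 244, 9, 47, 275] [ 0.5288 -0.4505  0.12  ]
[420, 352, 18, 24, 85] [ 0.4702 -0.4884  0.12  ]
[165, 388, 10, 12, 70] [ 0.4491 -0.3469  0.12  ]
```

The tongs are carried: -0.9 N load, 3.1 N grip, with the plates centred on the fingers. Lift clear, then move beside the pickup.

```bash
python3 -m pendant '[[52.5,0,0,-0.01,0],[52.5,0,0,-0.025,0],[52.5,0,0,-0.04,0],[52.5,0,0,-0.055,0],[52.5,0,0,-0.065,0],[52.5,0.004,-0.015,-0.07,0],[52.5,0.01,-0.04,-0.07,0],[52.5,0.018,-0.07,-0.07,0],[52.5,0.025,-0.1,-0.07,0],[52.5,0.03,-0.125,-0.07,0]]' && python3 -m pendant '[[52.5,0.005,-0.02,0,1],[52.5,0.01,-0.045,0,3],[52.5,0.016,-0.07,0,5],[52.5,0.022,-0.09,0,7],[52.5,0.026,-0.105,0,9],[52.5,0.028,-0.112,0,11],[52.5,0.028,-0.115,0,11],[52.5,0.028,-0.115,0,11],[52.5,0.028,-0.115,0,11],[52.5,0.028,-0.115,0,11]]'
cat > pick.py <<'E'
from h import *
import sys
p,r,o=pose();print(o['time'],np.round(p,4),np.round(o['ee_rot'],2),o['finger_gap'],o['gripper_force'])
P=optics.camera_params('wrist');im=optics.capture('wrist');cv2.imwrite(f'pics/{sys.argv[1]}.png',im)
hsv=cv2.cvtColor(im,cv2.COLOR_BGR2HSV);m=cv2.inRange(hsv,np.array((60,100,50)),np.array((88,255,255)))
m=cv2.morphologyEx(m,cv2.MORPH_CLOSE,np.ones((5,5)))
n,l,s,c=cv2.connectedComponentsWithStats(m)
for i in range(1,n):
    if s[i,4]>200:
        q=np.argwhere(l==i)[:,::-1];w=np.array([px2w(P,*x,.012)[:2] for x in q])
        print(s[i].tolist(),np.round(px2w(P,*c[i],.012),4),[np.round(k,1) for k in cv2.minAreaRect((w*1000).astype(np.float32))])
print([(np.round(d['centre'],4).tolist(),round(d['conf'],2)) for d in optics.spot_in('wrist','pickup')][:3])
E
python3 pick.py p1;python3 blue.py b3 .2
python3 - <<'E'
import cv2,numpy as np
im=cv2.imread('pics/p1.png');cv2.imwrite('pics/p1v.png',np.vstack([im,]))
E
```

```text
time: 15.77
ee_pos: [0.5575, -0.3011, 0.1398]
ee_rot: [-179.9, 0.0, -0.0]
force: [0.2, -0.6, -0.8]
finger_gap: 0.0449
gripper_force: 3.1
time: 16.6
ee_pos: [0.5852, -0.1897, 0.14]
ee_rot: [180.0, 0.0, -11.1]
force: [-0.5, -0.7, -1.0]
finger_gap: 0.0449
gripper_force: 3.1
16.6 [ 0.5852 -0.1897  0.14  ] [ 1.7999e+02  1.0000e-02 -1.1070e+01] 0.04489531473281311 3.0731122323777527
[288, 39, 23, 71, 951] [ 0.6908 -0.1919  0.012 ] [array([ 697.9, -193. ]), array([20.7, 63.1]), np.float64(79.1)]
[0, 74, 96, 50, 2245] [0.7311 0.0711 0.012 ] [array([733.3,  62.9]), array([ 33.6, 109.6]), np.float64(5.4)]
[215, 174, 23, 39, 762] [ 0.598  -0.0897  0.012 ] [array([597.2, -89. ]), array([23.1, 42.9]), np.float64(77.9)]
[([0.602, -0.0944, 0.0103], 0.56)]
16.7 [ 0.5853 -0.19    0.1401] [179.99   0.   -11.11] 0.0448116980581405
[271, 245, 8, 47, 275] [ 0.5959 -0.1723  0.2   ]
[358, 244, 9, 47, 283] [ 0.5889 -0.2103  0.2   ]
[431, 351, 11, 26, 156] [ 0.5292 -0.2376  0.2   ]
```

View pics/p1.png

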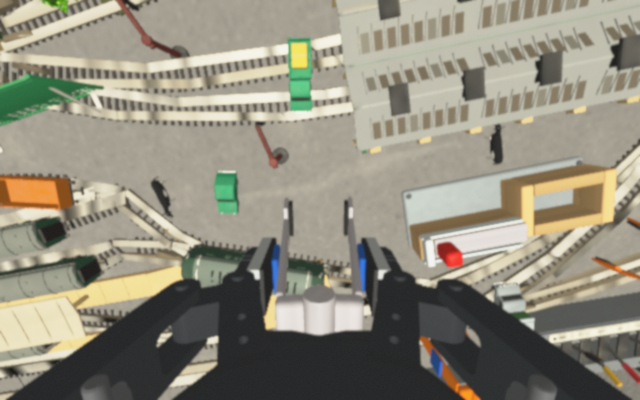

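The picture shows the tongs held upright, with open black pads at (288,215) and (348,215). The pickup is at (227,192), yaw about -12°, the cow at (162,195), the lamp post base at (278,157), and the pocket is empty. Moving above the pickup and partway down.

```bash
python3 -m pendant '[[52.5,-0.001,-0.015,0,0.3],[52.5,-0.003,-0.035,0,0.6],[52.5,-0.005,-0.06,0,1],[52.5,-0.007,-0.08,0,1],[52.5,-0.009,-0.093,0,1],[52.5,-0.009,-0.1,0.01,1],[52.5,-0.009,-0.1,0.03,1],[52.5,-0.009,-0.1,0.05,1],[52.5,-0.009,-0.1,0.06,1],[52.5,-0.009,-0.1,0.06,1]]';python3 pick.py p2; python3 blue.py b4 .128
```

```text
time: 17.58
ee_pos: [0.5939, -0.0897, 0.0769]
ee_rot: [-180.0, 0.3, -12.1]
force: [-0.9, 0.7, -1.5]
finger_gap: 0.0447
gripper_force: 3.1
17.5833 [ 0.5939 -0.0897  0.0769] [-180.      0.32  -12.11] 0.04474720062519534 3.073855467955582
[407, 0, 37, 91, 1896] [ 0.6897 -0.1916  0.012 ] [array([ 696. , -193.9]), array([25.8, 61. ]), np.float64(79.9)]
[0, 39, 166, 91, 6274] [0.7326 0.0838 0.012 ] [array([733. ,  77.4]), array([ 36.6, 148. ]), np.float64(5.8)]
[306, 174, 24, 49, 1115] [ 0.5983 -0.0892  0.012 ] [array([597.4, -89.3]), array([19.6, 43.2]), np.float64(77.2)]
[([0.6028, -0.0919, 0.0118], 0.87), ([0.3672, -0.3667, 0.0106], 0.58)]
17.6833 [ 0.5959 -0.0901  0.08  ] [ 1.7999e+02  2.0000e-02 -1.2110e+01] 0.04460055232217512
[271, 245, 8, 48, 283] [ 0.6007 -0.0691  0.128 ]
[358, 244, 9, 48, 283] [ 0.5923 -0.1111  0.128 ]
```

View pics/p2.png

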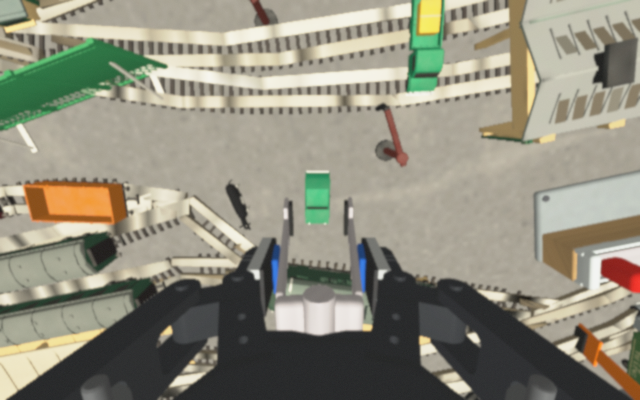

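The picture shows the pickup at (318,198), exactly midway between the pads (288 and 348). Descending the last 40 mm, then closing gradually.

```bash
python3 -m pendant '[[52.5,0,0,0.008,0],[52.5,0,0,0.016,0],[52.5,0,0,0.023,0],[52.5,0,0,0.029,0],[52.5,0,0,0.034,0],[52.5,0,0,0.038,0],[52.5,0,0,0.04,0],[52.5,0,0,0.04,0],[52.5,0,0,0.04,0],[52.5,0,0,0.04,0]]' && python3 -m pendant '[[51,0,0,0,0],[50,0,0,0,0],[49,0,0,0,0],[48,0,0,0,0],[47,0,0,0,0],[46,0,0,0,0],[45,0,0,0,0],[45,0,0,0,0],[45,0,0,0,0],[45,0,0,0,0]]'  && python3 -m pendant '[[44.5,0,0,0,0],[44,0,0,0,0],[43.5,0,0,0,0],[43,0,0,0,0],[43,0,0,0,0],[43,0,0,0,0],[43,0,0,0,0],[43,0,0,0,0],[43,0,0,0,0],[43,0,0,0,0]]'; python3 pick.py p3
```

```text
time: 18.57
ee_pos: [0.5961, -0.0895, 0.0404]
ee_rot: [180.0, -0.0, -12.1]
force: [0.5, 0.3, -0.4]
finger_gap: 0.0453
gripper_force: 3.1
time: 19.4
ee_pos: [0.5959, -0.0894, 0.0401]
ee_rot: [180.0, -0.0, -12.1]
force: [0.9, 0.4, -0.3]
finger_gap: 0.0384
gripper_force: 5.0
time: 20.23
ee_pos: [0.5959, -0.0895, 0.0402]
ee_rot: [180.0, -0.0, -12.1]
force: [0.0, 0.4, 2.5]
finger_gap: 0.0376
gripper_force: 37.3
20.2333 [ 0.5959 -0.0895  0.0402] [ 1.7999e+02 -2.0000e-02 -1.2070e+01] 0.03761041570364854 37.32423484325409
[423, 0, 47, 90, 2598] [ 0.6883 -0.1916  0.012 ] [array([ 690.7, -193.3]), array([27.6, 51.1]), np.float64(79.7)]
[0, 18, 140, 84, 5396] [0.7388 0.0606 0.012 ] [array([739.7,  50.8]), array([100. ,  42.6]), np.float64(88.3)]
[0, 94, 54, 22, 236] [0.7145 0.0885 0.012 ] [array([715.3,  85.7]), array([ 4.7, 41.1]), np.float64(4.1)]
[303, 185, 31, 57, 1628] [ 0.5987 -0.0896  0.012 ] [array([598. , -89.5]), array([22.4, 43.7]), np.float64(77.9)]
[([0.6016, -0.0934, 0.0114], 0.64)]
```

The jaws are closed on the pickup: the plates stopped at 37.6 mm with 37 N on them. Lifting 100 mm smoothly.

```bash
python3 -m pendant '[[43,0,0,-0.002,0],[43,0,0,-0.005,0],[43,0,0,-0.009,0],[43,0,0,-0.014,0],[43,0,0,-0.019,0],[43,0,0,-0.024,0],[43,0,0,-0.028,0],[43,0,0,-0.03,0],[43,0,0,-0.03,0],[43,0,0,-0.03,0]]' && python3 -m pendant '[[43,0,0,-0.005,0],[43,0,0,-0.012,0],[43,0,0,-0.021,0],[43,0,0,-0.03,0],[43,0,0,-0.04,0],[43,0,0,-0.05,0],[43,0,0,-0.058,0],[43,0,0,-0.065,0],[43,0,0,-0.07,0],[43,0,0,-0.07,0]]' && python3 -m pendant '[[43,0,0,0,0],[43,0,0,0,0],[43,0,0,0,0],[43,0,0,0,0],[43,0,0,0,0],[43,0,0,0,0],[43,0,0,0,0],[43,0,0,0,0],[43,0,0,0,0],[43,0,0,0,0]]'; python3 - <<'E'
from h import *
im=optics.capture('scene');P=optics.camera_params('scene')
print([(np.round(d['centre'],4).tolist(),round(d['conf'],2)) for d in optics.spot_in('scene','pickup')][:3])
u,v=map(int,w2px(P,(.596,-.09,.11)));print(u,v)
w=optics.capture('wrist')
a=cv2.resize(im[v-50:v+50,u-66:u+66],(396,300),interpolation=cv2.INTER_CUBIC);b=cv2.resize(w[120:300,200:440],(400,300))
cv2.imwrite('pics/f.png',np.hstack([a,b]))
E
sed -i 's/,.012)/,.112)/g' pick.py; python3 pick.py p4
```

```text
time: 21.17
ee_pos: [0.5958, -0.0894, 0.0702]
ee_rot: [180.0, -0.0, -12.1]
force: [-1.0, -0.1, -0.7]
finger_gap: 0.0375
gripper_force: 37.2
time: 22.0
ee_pos: [0.5964, -0.0896, 0.1415]
ee_rot: [180.0, -0.1, -12.1]
force: [0.2, 0.5, -1.6]
finger_gap: 0.0373
gripper_force: 37.2
time: 22.83
ee_pos: [0.5959, -0.0894, 0.1401]
ee_rot: [180.0, -0.0, -12.1]
force: [0.9, 0.3, -0.9]
finger_gap: 0.0372
gripper_force: 37.2
[]
306 167
22.9833 [ 0.5958 -0.0895  0.1401] [179.99  -0.   -12.07] 0.037781889127548554 37.23656237125397
[389, 26, 27, 74, 1105] [ 0.6817 -0.1627  0.112 ] [array([ 686.2, -163.9]), array([16.1, 42.7]), np.float64(80.3)]
[0, 65, 197, 67, 4210] [0.7055 0.0366 0.112 ] [array([704.9,  40.2]), array([ 18. , 141.8]), np.float64(5.6)]
[303, 185, 31, 59, 1658] [ 0.5985 -0.0895  0.112 ] [array([597.1, -89.3]), array([22.4, 45.3]), np.float64(77.9)]
[([0.6035, -0.0934, 0.1129], 0.95)]
```

View pics/f.png

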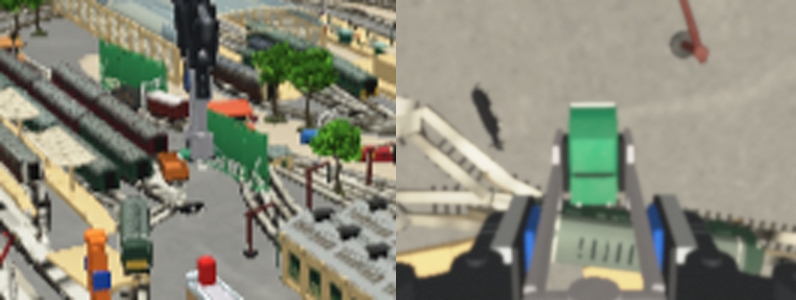

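The picture shows the pickup clamped level between the tongs' pads at (593,160) in the right-hand panel, well above the table. It is in the same place in the wrist view as when it was gripped, at a height of about 0.11 m. The cow and lamp are undisturbed, so I'm handing it in.

```bash
python3 -c "
from bench import arm
print(arm.job_done())"
```

```text
the job is handed in; nothing more can be done
None
```

The job is handed in: the lock was slid to its end stop, and the tongs, taken upright from the dock, hold the pickup level about 10 cm above the table at 23 s of 51 s; no contact with the other models was seen, though their positions weren't all re-checked.

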